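# Load the sampler tray in reverse order

### The job

The sampler draws its row from the far end, so move the four sample bottles from the prep rack into the four pockets of the white sampler tray in reverse order: the bottle nearest the carrying loop of the prep rack goes into the pocket farthest from the tray's loop, the next one into the next pocket, and so on, until the one farthest from the prep rack's loop stands nearest the tray's loop. Set each bottle down standing upright on the floor of its pocket; do not drop or tip over any of them.

Things in the scene. Friction and masses are not known exactly. Their poses are not given: they have to be found in the camera images.
- bottle_slim: The tall slim bottle: round amber glass, diameter 32 up to 74 above its base, then a narrow shoulder and a white cap of diameter 21; total height 100 mm. 60 to 130 g. Origin: centre of its underside; z up. At the start it stands up to 5 mm off centre in its holder. Grip it from above, closing across the row, some 52 mm above its base.
- bottle_jar: The squat wide jar: round, diameter 40 all the way up, amber glass with a white lid as wide as the jar, so that from above it is one wide white disc; total height 72 mm. 60 to 130 g. Origin: centre of its underside; z up. At the start it stands up to 5 mm off centre in its holder. Grip it from above, closing across the row, some 52 mm above its base.
- bottle_stopper: The round bottle with a ball stopper: amber glass, diameter 38 up to 62 above its base, then a cone to a narrow neck with an amber glass ball of diameter 22 on top and no white cap; total height 97 mm. 60 to 130 g. Origin: centre of its underside; z up. At the start it stands up to 5 mm off centre in its holder. Grip it from above, closing across the row, some 52 mm above its base.
- bottle_square: The square bottle: amber glass, 34 x 34 square up to 66 above its base (sides along its x and y), round white cap of diameter 27; total height 88 mm. 60 to 130 g. Origin: centre of its underside; z up. At the start it stands up to 5 mm off centre in its holder, its sides within 0.15 rad of square to the rack. Grip it from above, closing across the row, some 52 mm above its base.
- prep_rack: The prep rack: steel base plate, 68 x 246 x 6 mm, with four grey square holders, each with a bottle at the start. The row runs along its y: centres at y = -90, -30, 30, 90, x = 0. The +y end alone has a steel carrying loop (y 120 to 147, 22 high). Origin: row centre, on the bench. Fixed, but left or right, at any yaw.
- sampler_tray: The sampler tray: white plastic, 68 x 246 mm, four square pockets, empty at the start, 56 x 56 mm inside, floors 10 and wall tops 28 above the bench. The row runs along its y: centres at y = -90, -30, 30, 90, x = 0. The +y end alone has a steel carrying loop (y 120 to 147, 22 high). Origin: row centre, on the bench. Fixed, but left or right, at any yaw.
- holder_slim: The grey holder in which bottle_slim stands at the start (all four look alike): 60 x 60 mm, 56 x 56 inside, fixed on the prep rack at y = -90, -30, 30 or 90 in that rack's frame; floor 10 and rim 28 above the bench. Origin: centre of its underside. It stays, and so tells where the bottle stood.
- holder_jar: The grey holder in which bottle_jar stands at the start (all four look alike): 60 x 60 mm, 56 x 56 inside, fixed on the prep rack at y = -90, -30, 30 or 90 in that rack's frame; floor 10 and rim 28 above the bench. Origin: centre of its underside. It stays, and so tells where the bottle stood.
- holder_stopper: The grey holder in which bottle_stopper stands at the start (all four look alike): 60 x 60 mm, 56 x 56 inside, fixed on the prep rack at y = -90, -30, 30 or 90 in that rack's frame; floor 10 and rim 28 above the bench. Origin: centre of its underside. It stays, and so tells where the bottle stood.
- holder_square: The grey holder in which bottle_square stands at the start (all four look alike): 60 x 60 mm, 56 x 56 inside, fixed on the prep rack at y = -90, -30, 30 or 90 in that rack's frame; floor 10 and rim 28 above the bench. Origin: centre of its underside. It stays, and so tells where the bottle stood.
Not all that is in view belongs to the job. What is shaped like the bottle_stopper but yellow is not meant.

How it is judged:
By the outcome, as a careful person would: the job done as asked, in the order asked, and still so for the second after the job is handed in, with the robot touching nothing.
It also fails if it takes over 115 s, if anything falls off the work surface, if the arm or the gripper's body presses on something with over 40 N, if the wrist force passes 120 N, or if a joint passes its speed limit or range.

### The arm

A 6-joint arm with a two-finger parallel gripper is mounted at the origin on the work surface. World frame = base frame: x ahead of the robot, y to its left, z up, the work surface at z = 0. Lengths are in m, angles in rad, forces in N, time in s.
With the tool pointing down it reaches from about 0.225 to 0.725 m from the base axis. Payload 3.1 kg.
Tool frame: the origin (TCP) lies between the finger pads; the fingertips stand 11 mm ahead of it and the grasp point (between the pads) lies 8 mm behind it; z points along the fingers, y is the line along which they close (so a half turn about z gives the same grasp; the last joint's range is limited). The gripper opens to 85 mm and grips with 20 to 120 N. Pads are 22 mm wide; open, the fingers measure 114 mm over their backs; the gripper's body (76 mm by 85 mm) begins 54 mm behind the grasp point. The pads swing forward as they close: fully open they stand 13 mm farther back than shut.
Start: joints at [-1.43, 0.048, 0.099, 1.622, 0, 1.443], TCP at [0.139, -0.506, 0.242] pointing down, gripper open.
Joint ranges: [-2.91, 2.91], [-0.99, 1.94], [-1.21, 1.42], [-2.12, 2.29], [-1.49, 1.47], [-3.14, 3.14]. Speed limits (rad/s): [2.79, 2.79, 3.14, 3.14, 3.14, 3.14].

### API

Orientations are given as a rotation vector (axis times angle).
In Python, from rig import status, viewer, env, finder gives the robot as it stands.
- The arm moves only by the tool arm_command, never from a script. Its argument "motion" is a list of rows, each a list of 3 entries, a list of its own where there are three numbers: the closure in counts, from 0 (fully open) to 255 (shut), then the shift along the tool's x, y, z in mm, then the turn, a rotation vector about the tool's x, y, z in degrees. A call has 1 to 20 rows; each row shifts and turns the commanded pose from where the row before left it, along the tool's axes as they then stand; what a row does not reach is not made up. A row lasts 1/8 s, in which the tool goes at most 62.5 mm and 10.7 degrees, less where a joint would pass 70% of its speed; a pose out of reach is approached as far as the arm can. A call with a gripper value outside its range is refused whole. The fingers move at their own pace and stop on an object; "grip_force" is the grip in N (left out, the last holds). Time passes only in rows, so rows that do not move let the fingers close. It gives the time, the measured TCP pose, the force, the opening and the grip force at its end, in the units of the state.
- status.state(): the state, without advancing time (a new reading comes with each control period).
- viewer.read_camera(name): name is "side" or "top" or "wrist"; returns a dict with "image" (480x640x3 uint8, blue, green, red), "fovy" (degrees; the focal length in pixels is half the picture's height over the tangent of half this angle, whatever the lens; pixels are square), "cx", "cy" (the principal point, pixels), "extrinsics" (4x4, takes a point from world to camera coordinates). Camera axes: x right, y up, looking along -z (the intrinsics and any distortion apply to the point x, -y, -z); pixel columns grow to the right and rows downward; lengths in m; the calibration is good to about 2 mm. A picture is of the moment at which its call begins. There is no depth.
- env.job_done(): hands the job in; it is judged then, once.
Trained networks look in the newest picture that a camera, given by its name, has taken for a name from the list of things; names that differ only in an ending like _2 or _b are one class to them, and where a whole thing is asked for, a point or a joint stands for the part that bears it (a point fixed in the world has none). Each returns a list of dicts, best first, with "score" (0 to 1); they miss things now and then, are a little off and sometimes report something else, mostly with a low value. They report only what shows in the picture. A call takes as long as a camera call. They do not tell look-alikes from the thing itself.
- finder.spot_in(query, camera): "extent" ([centre column, centre row, width, height] in pixels, round what is visible of it).
- finder.outline_of(query, camera): "region" (480x640 bool, what is visible of it) and "extent" ([centre column, centre row, width, height] in pixels, round what is visible of it).
The state is a dict: "time": time; "joint_pos": joint angles; "qd": joint speeds; "effort": joint torques, N m; "ee_pos": TCP position; "ee_rot": TCP orientation; "contact_force": force on the tool from outside, world axes, zero at the start; "torque": the same for the moment, N m; "finger_gap": finger opening in m; "gripper_force": force on a finger pad.
Only numpy, scipy, OpenCV 4.12 (cv2) and the standard library are available. Lean on these libraries where they do the work, as an engineer would, in place of code of your own. Each camera call takes 0.05 s, during which the arm holds its last target. There are 200 camera calls.

## Working session

There is one attempt and no reset: what is moved stays moved. The work goes in short steps, Python scripts to look and compute and a tool call to move; the robot and the scene stay as the last step left them, time stands still between calls to the robot, and variables do not carry over. Pictures are saved under pics/ and viewed, at most 14 in all, crops included, and the job is handed in when it is done.

Besides the shell and the picture viewer there is one more tool, called after "Emit:" by a JSON object that holds its "name" and its "arguments". arm_command: Moves the arm, as the interface text tells. Its arguments: {"type":"object","properties":{"motion":{"type":"array"},"grip_force":{"type":"number"}},"required":["motion"]}

```bash
mkdir -p pics; ls; python3 - <<'E'
from rig import status, viewer, env, finder
import cv2
print(status.state())
for c in ["top","side"]:
    d=viewer.read_camera(c); cv2.imwrite(f"pics/{c}0.png",d["image"]); print(c,{k:v for k,v in d.items() if k!="image"})
    for q in ["bottle_slim","bottle_jar","bottle_stopper","bottle_square","prep_rack","sampler_tray","holder_slim"]:
        print(q,[(round(r["score"],2),[round(x) for x in r["extent"]]) for r in finder.spot_in(q,c)][:5])
E
```

```text
pics
{'time': 0.0, 'joint_pos': array([-1.42979694e+00,  4.87587989e-02,  9.75903554e-02,  1.62200298e+00,
        4.33379180e-05,  1.44296785e+00]), 'qd': array([-0.00166939, -0.00056662,  0.00160201, -0.00034485,  0.00123327,
       -0.00174006]), 'effort': array([-1.14324161e-03, -3.38781738e+01,  3.20016468e+01,  2.02273187e-02,
       -3.16244541e-04,  5.11355385e-07]), 'ee_pos': array([ 0.13934404, -0.5055623 ,  0.2411092 ]), 'ee_rot': array([-3.11090172e+00, -4.20685024e-01, -4.34718701e-05]), 'contact_force': array([ 0.46543503, -0.65152616, -1.15850717]), 'torque': array([ 0.00019412, -0.03186329,  0.00174203]), 'gripper_force': 0.0, 'finger_gap': 0.08558553046071829}
top {'fovy': 55.43117422142722, 'cx': 318.47001427608285, 'cy': 234.56467308286793, 'extrinsics': array([[-0.01676414, -0.99958477,  0.0234362 ,  0.03604605],
       [ 0.9976594 , -0.01516858,  0.06667553, -0.59239972],
       [-0.06629235,  0.0244991 ,  0.99749943, -1.01723459],
       [ 0.        ,  0.        ,  0.        ,  1.        ]])}
bottle_slim [(0.63, [228, 238, 21, 11])]
bottle_jar [(0.89, [246, 262,
[... 296 characters left out ...]
9496027253, 'cy': 237.63342243922975, 'extrinsics': array([[-0.97948445, -0.20076675,  0.01740458,  0.57556426],
       [ 0.14169018, -0.62469642,  0.76790512, -0.08224344],
       [-0.14329724,  0.75461719,  0.64032711, -0.95041199],
       [ 0.        ,  0.        ,  0.        ,  1.        ]])}
bottle_slim [(0.81, [298, 298, 18, 53])]
bottle_jar [(0.89, [331, 291, 28, 44]), (0.41, [365, 297, 42, 33])]
bottle_stopper [(0.85, [238, 387, 32, 51]), (0.77, [170, 351, 34, 58]), (0.67, [261, 315, 29, 54]), (0.44, [364, 276, 28, 47])]
bottle_square [(0.64, [363, 275, 26, 44])]
prep_rack [(0.87, [306, 331, 167, 58])]
sampler_tray [(0.66, [370, 183, 69, 77])]
holder_slim [(0.64, [297, 321, 45, 37])]
```

View pics/top0.png

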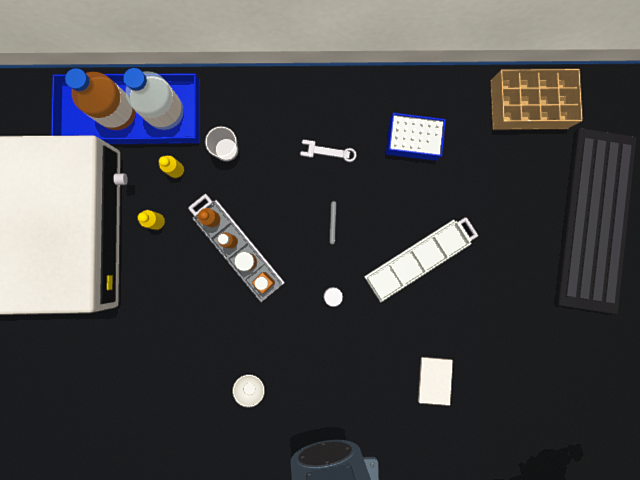

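View pics/side0.png

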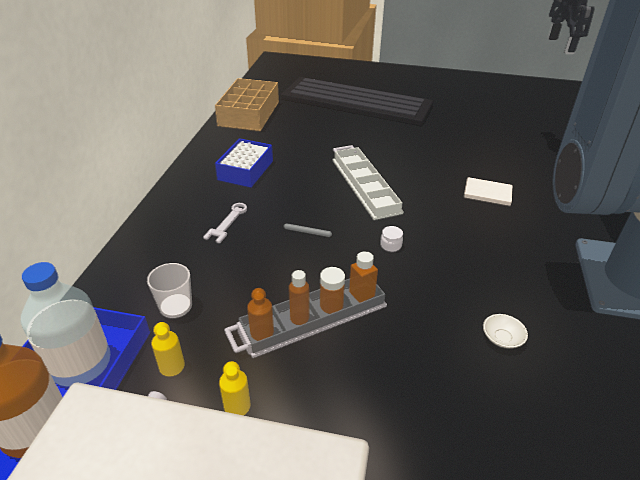

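Top and side both show the prep rack at top px (238,250), loop at its upper-left end (200,203). From the loop the order is stopper, slim, jar, square. The tray is at (421,260) with its loop at upper right (467,228). The yellow bottles at (150,219) and (170,166) are decoys.

```bash
cat > h.py <<'E'
from rig import status, viewer, env, finder
import cv2, numpy as np
from scipy.optimize import minimize, least_squares
from scipy.spatial.transform import Rotation as R
def cam(c):
    d=viewer.read_camera(c); d["f"]=240/np.tan(np.radians(d["fovy"]/2)); return d
def proj(d,P):
    P=np.atleast_2d(P); E=d["extrinsics"]; q=P@E[:3,:3].T+E[:3,3]
    return np.c_[d["cx"]+d["f"]*q[:,0]/-q[:,2], d["cy"]-d["f"]*q[:,1]/-q[:,2]]
def back(d,uv,z):
    uv=np.atleast_2d(uv); E=d["extrinsics"]; r=np.c_[(uv[:,0]-d["cx"])/d["f"],-(uv[:,1]-d["cy"])/d["f"],-np.ones(len(uv))]@E[:3,:3]
    o=-E[:3,:3].T@E[:3,3]; return o+r*((z-o[2])/r[:,2])[:,None]
def world(p,L):
    x,y,a=p; c,s=np.cos(a),np.sin(a); L=np.atleast_2d(L); return np.c_[x+c*L[:,0]-s*L[:,1],y+s*L[:,0]+c*L[:,1],L[:,2]]
BODY=np.array([[x,y,z] for x in(-.034,.034) for y in(-.123,.123) for z in(0,.006)]+[[x,y,z] for x in(-.030,.030) for y in(-.12,.12) for z in(.006,.028)])
LOOP=np.array([[x,y,z] for x in(-.02,.02) for y in(.12,.147) for z in(0.005,.022)])
def fit(d,mask,p0,body=BODY):
    def cost(p):
        m=np.zeros(mask.shape,np.uint8)
        for B in(body,LOOP):
            h=cv2.convexHull((proj(d,world(p,B))*16).astype(np.int32)); cv2.fillConvexPoly(m,h,1,shift=4)
        m=m>0; return 1-(m&mask).sum()/(m|mask).sum()
    r=minimize(cost,p0,method="Nelder-Mead",options=dict(initial_simplex=np.array(p0)+np.array([[0,0,0],[.01,0,0],[0,.01,0],[0,0,.1]]),xatol=1e-5,fatol=1e-5))
    return r.x,r.fun
E
python3 - <<'E'
from h import *
d=cam("top")
G={}
for n,l,fe,z in [("prep_rack",(200,203),(271,291),.01),("sampler_tray",(467,228),(378,290),.01)]:
    m=finder.outline_of(n,"top")[0]["region"]
    if n=="prep_rack":
        for b in ["stopper","slim","jar","square"]:
            for r in finder.outline_of("bottle_"+b,"top"):
                if r["score"]>.4 and r["extent"][0]>180: m=m|r["region"]
    A,B=back(d,[l,fe],z); v=A-B; a=np.arctan2(v[1],v[0])-np.pi/2; c=(A*.475+B*.525)
    p,f=fit(d,m,[c[0],c[1],a]); print(n,p.round(4),f)
    for y in(.09,.03,-.03,-.09): print(y,world(p,[0,y,0]).round(4),np.linalg.norm(world(p,[0,y,0])))
for b,h in [("stopper",.096),("slim",.11),("jar",.082),("square",.098)]:
    for r in finder.spot_in("bottle_"+b,"top"): print(b,r["score"],back(d,[r["extent"][:2]],h).round(4))
E
```

```text
prep_rack [ 0.5611  0.2098 -0.8914] 0.5657126979716588
0.09 [[0.6311 0.2664 0.    ]] 0.6850262141335947
0.03 [[0.5844 0.2287 0.    ]] 0.6275809960446727
-0.03 [[0.5378 0.191  0.    ]] 0.5706618080287493
-0.09 [[0.4911 0.1533 0.    ]] 0.5144432832575998
sampler_tray [ 0.5311 -0.1997 -2.601 ] 0.06270903010033446
0.09 [[ 0.5774 -0.2769  0.    ]] 0.6403142666241755
0.03 [[ 0.5465 -0.2254  0.    ]] 0.5911529144144582
-0.03 [[ 0.5156 -0.174   0.    ]] 0.544170172279738
-0.09 [[ 0.4847 -0.1225  0.    ]] 0.4999805842002385
stopper 0.82 [[0.7332 0.3416 0.096 ]]
stopper 0.78 [[0.6223 0.3742 0.096 ]]
stopper 0.64 [[0.6294 0.2555 0.096 ]]
slim 0.72 [[0.5793 0.2151 0.11  ]]
jar 0.67 [[0.5361 0.1807 0.082 ]]
square 0.67 [[0.4926 0.1433 0.098 ]]
```

Emit:
{"name": "arm_command", "arguments": {"motion": [[0,[0,0,0],[0,0,-10.2]],[0,[0,0,0],[0,0,-10.2]],[0,[0,0,0],[0,0,-10.2]],[0,[0,0,0],[0,0,-10.2]],[0,[0,0,0],[0,0,-10.2]],[0,[0,0,0],[0,0,-10.2]],[0,[0,0,0],[0,0,-10.2]],[0,[0,0,0],[0,0,-10.2]],[0,[0,0,0],[0,0,-10.2]],[0,[0,0,0],[0,0,-10.2]],[0,[0,0,0],[0,0,-10.2]],[0,[0,0,0],[0,0,-10.2]],[0,[0,0,0],[0,0,-10.2]],[0,[0,0,0],[0,0,-10.2]],[0,[0,0,0],[0,0,-10.2]],[0,[0,0,0],[0,0,-10.2]],[0,[0,0,0],[0,0,-10.2]],[0,[0,0,0],[0,0,-10.2]],[0,[0,0,0],[0,0,-10.2]],[0,[0,0,0],[0,0,-9.7]]]}}

```text
time: 3.85
ee_pos: [0.1394, -0.5061, 0.2423]
ee_rot: [-1.054, 2.959, 0.0]
contact_force: [-0.1, 1.2, -0.2]
finger_gap: 0.0855
gripper_force: 0.0
```

```bash
cat >> h.py <<'E'
def delta(goal,yaw_y=None):
    "tool-frame shift (mm) to a TCP goal, and turn about tool z (deg) to bring tool y to world yaw (mod pi)"
    s=status.state(); M=R.from_rotvec(s["ee_rot"]).as_matrix()
    out=(M.T@(np.array(goal)-s["ee_pos"])*1000).round(1)
    t=None
    if yaw_y is not None:
        e=yaw_y-np.arctan2(M[1,1],M[0,1]); e=(e+np.pi/2)%np.pi-np.pi/2; t=round(-np.degrees(e),2)
    print("t",round(s["time"],2),"at",s["ee_pos"].round(4),"tilt",np.degrees(np.arccos(-M[2,2])).round(2),"q",s["joint_pos"].round(2),"shift",out,"turn",t); return M
E
python3 -c "
from h import *
delta([.53,.20,.30],-.891)"
```

```text
t 3.85 at [ 0.1394 -0.5061  0.2423] tilt 0.0 q [-1.43  0.05  0.1   1.62  0.   -2.11] shift [-749.1  300.   -57.6] turn 0.28
```

Emit:
{"name": "arm_command", "arguments": {"motion": [[0,[-53.5,21.4,-4],[0,0,0]],[0,[-53.5,21.4,-4],[0,0,0]],[0,[-53.5,21.4,-4],[0,0,0]],[0,[-53.5,21.4,-4],[0,0,0]],[0,[-53.5,21.4,-4],[0,0,0]],[0,[-53.5,21.4,-4],[0,0,0]],[0,[-53.5,21.4,-4],[0,0,0]],[0,[-53.5,21.4,-4],[0,0,0]],[0,[-53.5,21.4,-4],[0,0,0]],[0,[-53.5,21.4,-4],[0,0,0]],[0,[-53.5,21.4,-4],[0,0,0]],[0,[-53.5,21.4,-4],[0,0,0]],[0,[-53.5,21.4,-4],[0,0,0]],[0,[-53.5,21.4,-4],[0,0,0]],[0,[0,0,0],[0,0,0]]]}}

```text
time: 5.72
ee_pos: [0.5352, 0.2006, 0.2956]
ee_rot: [1.052, -2.957, -0.002]
contact_force: [-0.3, -0.3, -0.0]
finger_gap: 0.0854
gripper_force: 0.0
```

```bash
python3 - <<'E'
from h import *
d=cam("wrist"); im=d["image"]; 
print("cam z",(-d["extrinsics"][:3,:3].T@d["extrinsics"][:3,3]).round(3),d["fovy"])
for b,h in [("stopper",.096),("slim",.11),("jar",.082),("square",.098)]:
    for r in finder.spot_in("bottle_"+b,"wrist"): print(b,round(r["score"],2),np.round(r["extent"]),back(d,[r["extent"][:2]],h).round(4))
    for r in finder.spot_in("holder_"+b,"wrist")[:1]: print(" holder",round(r["score"],2),np.round(r["extent"]))
p=[.5611,.2098,-.8914]
im=im.copy()
for B in (BODY[8:],LOOP):
    for q in proj(d,world(p,B)): cv2.circle(im,tuple(int(v) for v in q),3,(0,255,0),-1)
cv2.imwrite("pics/w1.png",im); cv2.imwrite("pics/w1raw.png",d["image"])
E
```

```text
cam z [0.482 0.158 0.428] 70.26413750904595
stopper 0.96 [308. 385.  26.  32.] [[0.6967 0.315  0.096 ]]
stopper 0.74 [313. 309.  37.  59.] [[0.6187 0.2595 0.096 ]]
stopper 0.71 [393. 364.  40.  64.] [[0.6151 0.3723 0.096 ]]
 holder 0.63 [311. 295.  44.  42.]
slim 0.63 [311. 257.  28.  42.] [[0.5705 0.2186 0.11  ]]
slim 0.45 [312. 150.  54.  54.] [[0.4902 0.1553 0.11  ]]
 holder 0.88 [311. 251.  47.  46.]
jar 0.97 [310. 205.  38.  45.] [[0.5346 0.1881 0.082 ]]
 holder 0.95 [311. 202.  47.  53.]
square 0.88 [309. 146.  36.  37.] [[0.4901 0.1511 0.098 ]]
 holder 0.91 [311. 151.  53.  57.]
```

View pics/w1.png

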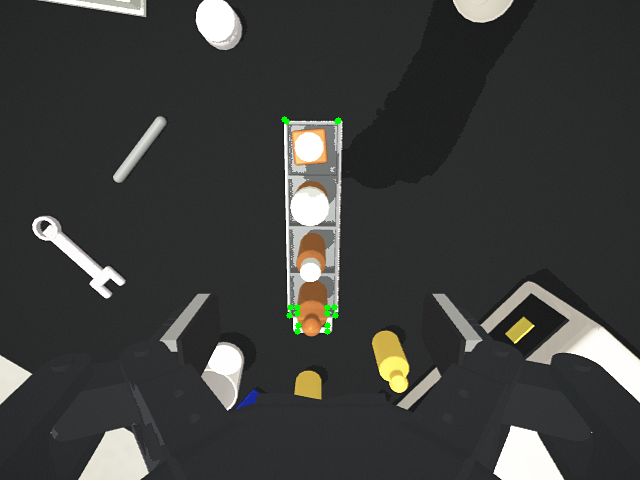

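The wrist picture shows the rack upright in view: square cap at (309,146), jar lid (309,207), slim cap (310,271), ball (312,326). The predicted rack corners fall on the rim to about 1–2 px.

```bash
python3 - <<'E'
from h import *
d=cam("wrist")
p=[.5611,.2098,-.8914]
for n,uv,h in [("square",(309,146),.098),("jar",(309.5,207),.082),("slim",(310,271),.11),("stopper",(312,326),.096)]:
    P=back(d,[uv],h)[0]; v=P[:2]-p[:2]; c,s=np.cos(p[2]),np.sin(p[2])
    print(n,P.round(4),"rack xy",round(v[0]*c+v[1]*s,4),round(-v[0]*s+v[1]*c,4))
print(back(d,[(286,122),(341,122)],.028).round(4), world(p,[[-.03,-.12,0],[.03,-.12,0]]).round(4))
P=back(d,[(311,122),(313.5,322)],.028);v=P[1]-P[0];print("yaw",np.arctan2(v[1],v[0])-np.pi/2)
delta([.6201,.2575,.12],-.891)
E
```

```text
square [0.4892 0.147  0.098 ] rack xy 0.0037 -0.0954
jar [0.5371 0.1849 0.082 ] rack xy 0.0043 -0.0343
slim [0.5833 0.2232 0.11  ] rack xy 0.0036 0.0257
stopper [0.6371 0.2679 0.096 ] rack xy 0.0025 0.0956
[[0.4869 0.1093 0.028 ]
 [0.4483 0.1573 0.028 ]] [[0.4489 0.1577 0.    ]
 [0.4866 0.1111 0.    ]]
yaw -0.887396313028527
t 6.22 at [0.534  0.1966 0.299 ] tilt 0.06 q [ 0.23  0.19  0.37  1.75 -0.   -0.44] shift [-105.1   -6.4  179.1] turn -0.12
```

```bash
python3 -c "
from h import *
delta([.635,.266,.165],-.889)"
```

```text
t 6.22 at [0.534  0.1966 0.299 ] tilt 0.06 q [ 0.23  0.19  0.37  1.75 -0.   -0.44] shift [-122.1   -9.2  134.1] turn -0.23
```

Emit:
{"name": "arm_command", "arguments": {"motion": [[0,[-30.5,-2.3,33.5],[0,0,-0.2]],[0,[-30.5,-2.3,33.5],[0,0,0]],[0,[-30.5,-2.3,33.5],[0,0,0]],[0,[-30.5,-2.3,33.5],[0,0,0]],[0,[0,0,0],[0,0,0]],[0,[0,0,0],[0,0,0]],[0,[0,0,0],[0,0,0]]]}}

```text
time: 7.1
ee_pos: [0.6352, 0.2669, 0.1673]
ee_rot: [-1.049, 2.957, -0.0]
contact_force: [0.2, -0.7, 1.1]
finger_gap: 0.0856
gripper_force: 0.0
```

```bash
python3 - <<'E'
from h import *
d=cam("wrist"); im=d["image"].copy()
for r in finder.spot_in("bottle_stopper","wrist"): print(round(r["score"],2),np.round(r["extent"]))
M=delta([.637,.268,.054],-.889); s=status.state()
for z in (.096,.062): 
    q=proj(d,[s["ee_pos"][0],s["ee_pos"][1],z])[0]; print("tcp axis",z,q.round(1)); cv2.drawMarker(im,tuple(int(v) for v in q),(0,255,0),0,12,2)
cv2.imwrite("pics/w2.png",im); np.save("d.npy",d,allow_pickle=True)
E
```

```text
0.7 [323. 244.  52.  72.]
0.67 [428. 310.  39.  45.]
0.59 [313. 373.  43.  52.]
t 7.2 at [0.6353 0.2669 0.167 ] tilt 0.22 q [ 0.3   0.48  0.47  1.56  0.   -0.38] shift [-1.600e+00 -1.000e-01  1.131e+02] turn 0.01
tcp axis 0.096 [319.8 256. ]
tcp axis 0.062 [320. 241.]
```

View pics/w2.png

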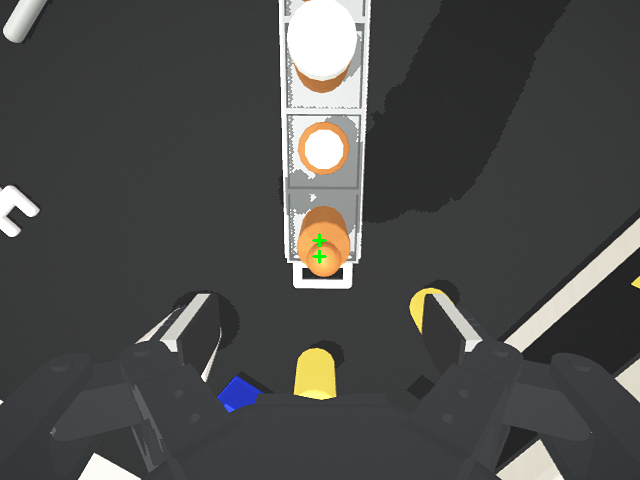

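The ball (323,258) lies within 2 mm of the tool axis marks. I'll descend and grip.

Emit:
{"name": "arm_command", "arguments": {"motion": [[0,[-1.5,0,28],[0,0,0]],[0,[0,0,28],[0,0,0]],[0,[0,0,28],[0,0,0]],[0,[0,0,20],[0,0,0]],[0,[0,0,9],[0,0,0]],[0,[0,0,0],[0,0,0]],[255,[0,0,0],[0,0,0]],[255,[0,0,0],[0,0,0]],[255,[0,0,0],[0,0,0]],[255,[0,0,0],[0,0,0]],[255,[0,0,0],[0,0,0]],[255,[0,0,0],[0,0,0]],[255,[0,0,0],[0,0,0]]], "grip_force": 40}}

```text
time: 8.82
ee_pos: [0.6365, 0.2685, 0.0526]
ee_rot: [-1.051, 2.958, 0.001]
contact_force: [-0.7, 0.8, 5.1]
finger_gap: 0.0368
gripper_force: 40.4
```

Emit:
{"name": "arm_command", "arguments": {"motion": [[255,[0,0,-20],[0,0,0]],[255,[0,0,-40],[0,0,0]],[255,[0,0,-40],[0,0,0]],[255,[0,0,-32],[0,0,0]],[255,[0,0,0],[0,0,0]]]}}

```text
time: 9.45
ee_pos: [0.6379, 0.2684, 0.1878]
ee_rot: [-1.049, 2.953, -0.001]
contact_force: [0.5, -0.0, 0.2]
finger_gap: 0.0368
gripper_force: 40.3
```

```bash
python3 -c "
from h import *
delta([.4847,-.1225,.185],.541); print(status.state()['finger_gap'])"
```

```text
t 9.45 at [0.6379 0.2684 0.1878] tilt 0.43 q [ 0.3   0.49  0.52  1.6  -0.   -0.38] shift [ 365.4 -206.8    0.9] turn -81.91
0.036849886162833356
```

Emit:
{"name": "arm_command", "arguments": {"motion": [[255,[20,-11.4,0],[0,0,0]],[255,[36.5,-20.7,0],[0,0,0]],[255,[36.5,-20.7,0],[0,0,0]],[255,[36.5,-20.7,0],[0,0,0]],[255,[36.5,-20.7,0],[0,0,0]],[255,[36.5,-20.7,0],[0,0,0]],[255,[36.5,-20.7,0],[0,0,0]],[255,[36.5,-20.7,0],[0,0,0]],[255,[36.5,-20.7,0],[0,0,0]],[255,[36.5,-20.7,0],[0,0,0]],[255,[16.5,-9.2,0],[0,0,0]]]}}

```text
time: 10.82
ee_pos: [0.481, -0.1242, 0.1808]
ee_rot: [1.046, -2.959, -0.003]
contact_force: [-0.2, 0.3, -1.3]
finger_gap: 0.0369
gripper_force: 40.2
```

Emit:
{"name": "arm_command", "arguments": {"motion": [[255,[0,0,0],[0,0,9.8]],[255,[0,0,0],[0,0,9.8]],[255,[0,0,0],[0,0,9.8]],[255,[0,0,0],[0,0,9.8]],[255,[0,0,0],[0,0,9.8]],[255,[0,0,0],[0,0,9.8]],[255,[0,0,0],[0,0,9.8]],[255,[0,0,0],[0,0,9.8]],[255,[0,0,0],[0,0,9.8]],[255,[0,0,0],[0,0,9.8]],[255,[0,0,0],[0,0,0]]]}}

```text
time: 12.2
ee_pos: [0.482, -0.1224, 0.1811]
ee_rot: [-1.54, -2.734, 0.001]
contact_force: [-0.3, 0.2, -0.9]
finger_gap: 0.0368
gripper_force: 40.2
```

```bash
python3 - <<'E'
from h import *
d=cam("wrist"); im=d["image"].copy()
p=[.5311,-.1997,-2.601]
M=delta([.4847,-.1225,.185],.541)
for y in (-.12,-.06,0,.06,.12):
    for x in (-.03,.03):
        cv2.drawMarker(im,tuple(int(v) for v in proj(d,world(p,[x,y,.028]))[0]),(0,0,255),1,10,1)
for y in (-.09,-.03,.03,.09): cv2.drawMarker(im,tuple(int(v) for v in proj(d,world(p,[0,y,.01]))[0]),(0,160,0),0,10,1)
cv2.imwrite("pics/w3.png",im)
E
```

```text
t 12.25 at [ 0.4821 -0.1224  0.1815] tilt 0.18 q [-0.38 -0.03 -0.1   1.5  -0.    0.64] shift [-1.4  2.2 -3.5] turn 0.27
```

View pics/w3.png

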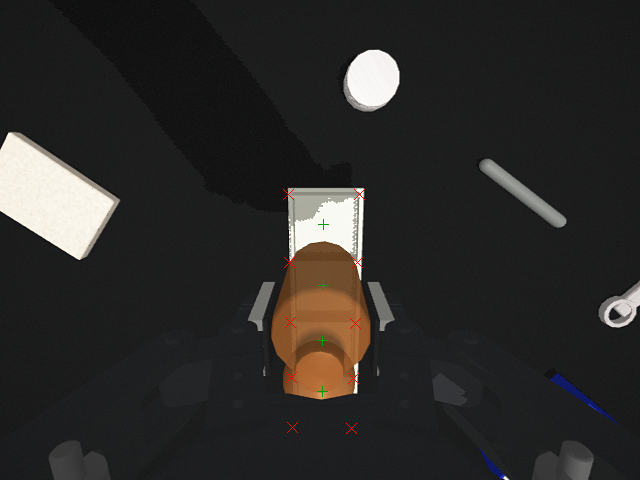

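The red marks match the tray to about 2 mm, with the real edge at (288–364, 188). The first pocket centre is at (323,225). Small correction, then descend.

Emit:
{"name": "arm_command", "arguments": {"motion": [[255,[0,3.5,0],[0,0,0.3]],[255,[0,0,30],[0,0,0]],[255,[0,0,35],[0,0,0]],[255,[0,0,30],[0,0,0]],[255,[0,0,20],[0,0,0]],[255,[0,0,8],[0,0,0]],[255,[0,0,0],[0,0,0]],[255,[0,0,0],[0,0,0]]]}}

```text
time: 13.25
ee_pos: [0.4871, -0.1213, 0.0615]
ee_rot: [1.55, 2.73, 0.0]
contact_force: [0.8, -0.3, -2.3]
finger_gap: 0.0369
gripper_force: 40.2
```

```bash
python3 -c "
from h import *
delta([.4852,-.1225,.0526],.541); print(status.state()['contact_force'])"
```

```text
t 13.25 at [ 0.4871 -0.1213  0.0615] tilt 0.13 q [-0.38  0.03 -0.29  1.26  0.    0.66] shift [-0.1 -2.2  8.9] turn -0.18
[ 0.81381312 -0.27084083 -2.32643652]
```

Emit:
{"name": "arm_command", "arguments": {"motion": [[255,[0,-1,4],[0,0,0]],[255,[0,0,3],[0,0,0]],[255,[0,0,1.5],[0,0,0]],[255,[0,0,0],[0,0,0]]]}}

```text
time: 13.75
ee_pos: [0.4854, -0.1216, 0.0526]
ee_rot: [1.551, 2.731, -0.0]
contact_force: [-1.1, 0.6, 4.0]
finger_gap: 0.0369
gripper_force: 40.5
```

Emit:
{"name": "arm_command", "arguments": {"motion": [[0,[0,0,0],[0,0,0]],[0,[0,0,0],[0,0,0]],[0,[0,0,0],[0,0,0]],[0,[0,0,0],[0,0,0]],[0,[0,0,0],[0,0,0]],[0,[0,0,-25],[0,0,0]],[0,[0,0,-45],[0,0,0]],[0,[0,0,-45],[0,0,0]]]}}

```text
time: 14.75
ee_pos: [0.4849, -0.1213, 0.1676]
ee_rot: [-1.551, -2.731, 0.0]
contact_force: [-0.1, -0.5, 0.0]
finger_gap: 0.0854
gripper_force: 0.0
```

Emit:
{"name": "arm_command", "arguments": {"motion": [[0,[0,0,0],[0,0,-9.8]],[0,[0,0,0],[0,0,-9.8]],[0,[0,0,0],[0,0,-9.8]],[0,[0,0,0],[0,0,-9.8]],[0,[0,0,0],[0,0,-9.8]],[0,[0,0,0],[0,0,-9.8]],[0,[0,0,0],[0,0,-9.8]],[0,[0,0,0],[0,0,-9.8]],[0,[0,0,0],[0,0,-9.8]],[0,[0,0,0],[0,0,-9.9]]]}}

```text
time: 16.0
ee_pos: [0.4852, -0.1214, 0.1668]
ee_rot: [1.055, -2.959, -0.0]
contact_force: [-0.6, 0.3, -0.0]
finger_gap: 0.0857
gripper_force: 0.0
```

```bash
python3 -c "
from h import *
delta([.584,.2235,.17],-.889)
d=cam('top'); cv2.imwrite('pics/t2.png',cv2.resize(d['image'][200:320,160:500],None,fx=2.3,fy=2.3,interpolation=2))"
```

```text
t 16.0 at [ 0.4852 -0.1214  0.1668] tilt 0.0 q [-0.38 -0.02 -0.12  1.47  0.   -1.06] shift [-294.6  204.7   -3.2] turn 0.16
```

View pics/t2.png

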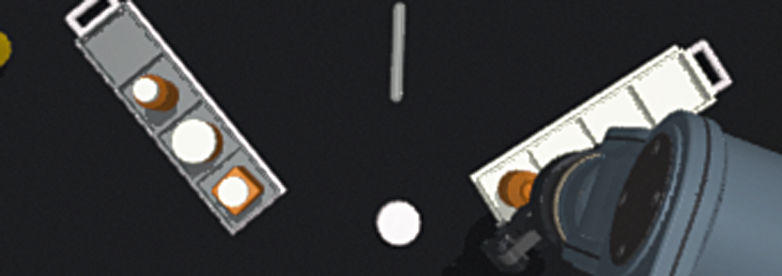

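The stopper bottle stands upright in the far pocket, at crop (518,188). Slim is next.

Emit:
{"name": "arm_command", "arguments": {"motion": [[0,[-32.7,22.7,0],[0,0,0]],[0,[-32.7,22.7,0],[0,0,0]],[0,[-32.7,22.7,0],[0,0,0]],[0,[-32.7,22.7,0],[0,0,0]],[0,[-32.7,22.7,0],[0,0,0]],[0,[-32.7,22.7,0],[0,0,0]],[0,[-32.7,22.7,0],[0,0,0]],[0,[-32.7,22.7,0],[0,0,0]],[0,[-32.7,22.7,0],[0,0,0]],[0,[0,0,0],[0,0,0]],[0,[0,0,0],[0,0,0]]]}}

```text
time: 17.42
ee_pos: [0.5858, 0.2221, 0.1665]
ee_rot: [1.044, -2.962, 0.001]
contact_force: [-0.7, 0.2, 0.0]
finger_gap: 0.0854
gripper_force: 0.0
```

```bash
python3 - <<'E'
from h import *
d=cam("wrist"); im=d["image"].copy(); s=status.state()
for r in finder.spot_in("bottle_slim","wrist"): print(round(r["score"],2),np.round(r["extent"]))
delta([.584,.2235,.054],-.889)
q=proj(d,[s["ee_pos"][0],s["ee_pos"][1],.11])[0]; print(q); cv2.drawMarker(im,tuple(int(v) for v in q),(0,255,0),0,12,2)
for n,uv,h in []: pass
cv2.imwrite("pics/w4.png",im)
E
```

```text
0.73 [329. 246.  44.  67.]
t 17.52 at [0.5859 0.2214 0.1669] tilt 0.03 q [ 0.25  0.31  0.25  1.51 -0.   -0.42] shift [1.000e-01 2.800e+00 1.129e+02] turn -0.27
[318.72287324 263.95160664]
```

View pics/w4.png

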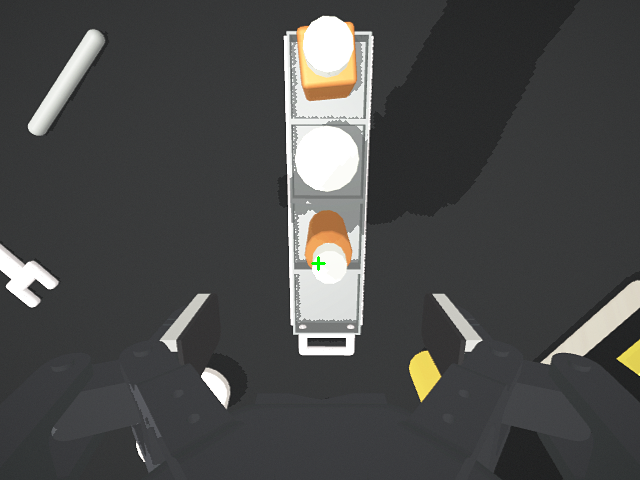

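Slim's cap is at (329,264), so 5 mm toward tool +y from the axis and aligned along the row.

Emit:
{"name": "arm_command", "arguments": {"motion": [[0,[0,5,25],[0,0,-0.2]],[0,[0,0,28],[0,0,0]],[0,[0,0,28],[0,0,0]],[0,[0,0,22],[0,0,0]],[0,[0,0,10],[0,0,0]],[0,[0,0,0],[0,0,0]],[255,[0,0,0],[0,0,0]],[255,[0,0,0],[0,0,0]],[255,[0,0,0],[0,0,0]],[255,[0,0,0],[0,0,0]],[255,[0,0,0],[0,0,0]],[255,[0,0,0],[0,0,0]],[255,[0,0,0],[0,0,0]],[255,[0,0,0],[0,0,0]]]}}

```text
time: 19.27
ee_pos: [0.5835, 0.2266, 0.0549]
ee_rot: [-1.051, 2.959, 0.0]
contact_force: [0.7, -0.0, 6.0]
finger_gap: 0.0312
gripper_force: 40.0
```

Emit:
{"name": "arm_command", "arguments": {"motion": [[255,[0,0,-20],[0,0,0]],[255,[0,0,-40],[0,0,0]],[255,[0,0,-40],[0,0,0]],[255,[0,0,-35],[0,0,0]],[255,[0,0,0],[0,0,0]]]}}

```text
time: 19.9
ee_pos: [0.5845, 0.2266, 0.1918]
ee_rot: [-1.049, 2.955, -0.001]
contact_force: [0.7, -0.5, -1.8]
finger_gap: 0.0311
gripper_force: 39.8
```

```bash
python3 -c "
from h import *
p=[.5311,-.1997,-2.601]
g=world(p,[0,-.032,.187])[0];print(g)
delta(g,.541)"
```

```text
[ 0.51463138 -0.17226308  0.187     ]
t 19.9 at [0.5845 0.2266 0.1918] tilt 0.32 q [ 0.26  0.31  0.29  1.55 -0.   -0.42] shift [ 305.8 -265.5    3.9] turn -81.9
```

Emit:
{"name": "arm_command", "arguments": {"motion": [[255,[15.3,-13.3,0],[0,0,0]],[255,[30.6,-26.5,0],[0,0,0]],[255,[30.6,-26.5,0],[0,0,0]],[255,[30.6,-26.5,0],[0,0,0]],[255,[30.6,-26.5,0],[0,0,0]],[255,[30.6,-26.5,0],[0,0,0]],[255,[30.6,-26.5,0],[0,0,0]],[255,[30.6,-26.5,0],[0,0,0]],[255,[30.6,-26.5,0],[0,0,0]],[255,[30.6,-26.5,0],[0,0,0]],[255,[15.3,-13.3,0],[0,0,0]]]}}

```text
time: 21.28
ee_pos: [0.5101, -0.1742, 0.186]
ee_rot: [1.046, -2.958, -0.005]
contact_force: [1.0, -0.2, -0.7]
finger_gap: 0.0315
gripper_force: 39.8
```

Emit:
{"name": "arm_command", "arguments": {"motion": [[255,[0,0,0],[0,0,9.8]],[255,[0,0,0],[0,0,9.8]],[255,[0,0,0],[0,0,9.8]],[255,[0,0,0],[0,0,9.8]],[255,[0,0,0],[0,0,9.8]],[255,[0,0,0],[0,0,9.8]],[255,[0,0,0],[0,0,9.8]],[255,[0,0,0],[0,0,9.8]],[255,[0,0,0],[0,0,9.8]],[255,[0,0,0],[0,0,9.9]],[255,[0,0,0],[0,0,0]],[255,[0,0,0],[0,0,0]]]}}

```text
time: 22.78
ee_pos: [0.512, -0.1721, 0.1879]
ee_rot: [-1.543, -2.735, 0.0]
contact_force: [-0.1, -0.1, -1.2]
finger_gap: 0.0311
gripper_force: 39.8
```

```bash
python3 -c "
from h import *
delta([.5155,-.1718,.055],.541)
cv2.imwrite('pics/w5.png',cam('wrist')['image'])"
```

```text
t 22.77 at [ 0.512  -0.1721  0.1879] tilt 0.1 q [-0.45  0.08  0.03  1.52  0.    0.58] shift [ -1.7   3.3 132.9] turn 0.15
```

View pics/w5.png

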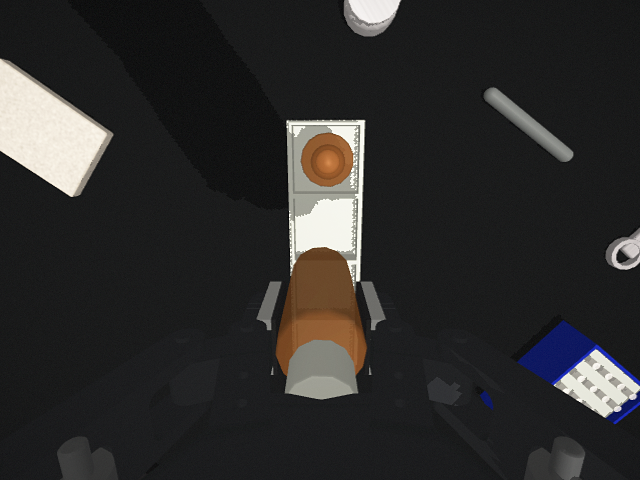

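The stopper stands centred in the first pocket (327,159), and the second pocket (326,228) is free. Lowering slim.

Emit:
{"name": "arm_command", "arguments": {"motion": [[255,[-1,3,15],[0,0,0.1]],[255,[0,0,30],[0,0,0]],[255,[0,0,30],[0,0,0]],[255,[0,0,30],[0,0,0]],[255,[0,0,16],[0,0,0]],[255,[0,0,6],[0,0,0]],[255,[0,0,3],[0,0,0]],[255,[0,0,1.5],[0,0,0]],[255,[0,0,0],[0,0,0]]]}}

```text
time: 23.95
ee_pos: [0.5163, -0.1721, 0.0583]
ee_rot: [1.548, 2.731, 0.0]
contact_force: [-1.0, -1.1, -1.4]
finger_gap: 0.0312
gripper_force: 39.8
```

Emit:
{"name": "arm_command", "arguments": {"motion": [[255,[0,0,2],[0,0,0]],[255,[0,0,1.3],[0,0,0]],[255,[0,0,0],[0,0,0]]]}}

```text
time: 24.32
ee_pos: [0.516, -0.1719, 0.0549]
ee_rot: [1.549, 2.732, 0.0]
contact_force: [-1.7, 0.8, 3.4]
finger_gap: 0.031
gripper_force: 40.2
```

Emit:
{"name": "arm_command", "arguments": {"motion": [[0,[0,0,0],[0,0,0]],[0,[0,0,0],[0,0,0]],[0,[0,0,0],[0,0,0]],[0,[0,0,0],[0,0,0]],[0,[0,0,0],[0,0,0]],[0,[0,0,-25],[0,0,0]],[0,[0,0,-45],[0,0,0]],[0,[0,0,-45],[0,0,0]]]}}

```text
time: 25.32
ee_pos: [0.5153, -0.1716, 0.1697]
ee_rot: [-1.549, -2.732, 0.0]
contact_force: [0.4, -0.4, -0.1]
finger_gap: 0.0854
gripper_force: 0.0
```

Emit:
{"name": "arm_command", "arguments": {"motion": [[0,[0,0,0],[0,0,-9.8]],[0,[0,0,0],[0,0,-9.8]],[0,[0,0,0],[0,0,-9.8]],[0,[0,0,0],[0,0,-9.8]],[0,[0,0,0],[0,0,-9.8]],[0,[0,0,0],[0,0,-9.8]],[0,[0,0,0],[0,0,-9.8]],[0,[0,0,0],[0,0,-9.8]],[0,[0,0,0],[0,0,-9.8]],[0,[0,0,0],[0,0,-9.9]]]}}

```text
time: 26.58
ee_pos: [0.5157, -0.1718, 0.169]
ee_rot: [1.057, -2.958, -0.0]
contact_force: [-0.2, 1.2, 0.4]
finger_gap: 0.0855
gripper_force: 0.0
```

```bash
python3 -c "
from h import *
delta([.537,.186,.17],-.889)"
```

```text
t 26.57 at [ 0.5157 -0.1718  0.169 ] tilt 0.0 q [-0.44  0.09 -0.    1.48 -0.   -1.13] shift [-243.2  263.2   -1. ] turn 0.26
```

Emit:
{"name": "arm_command", "arguments": {"motion": [[0,[-27,29.2,0],[0,0,0]],[0,[-27,29.2,0],[0,0,0]],[0,[-27,29.2,0],[0,0,0]],[0,[-27,29.2,0],[0,0,0]],[0,[-27,29.2,0],[0,0,0]],[0,[-27,29.2,0],[0,0,0]],[0,[-27,29.2,0],[0,0,0]],[0,[-27,29.2,0],[0,0,0]],[0,[-27,29.2,0],[0,0,0]],[0,[0,0,0],[0,0,0]],[0,[0,0,0],[0,0,0]]]}}

```text
time: 27.95
ee_pos: [0.539, 0.1851, 0.1689]
ee_rot: [1.049, -2.961, 0.001]
contact_force: [-0.3, 0.7, -0.9]
finger_gap: 0.0855
gripper_force: 0.0
```

```bash
python3 - <<'E'
from h import *
d=cam("wrist"); im=d["image"].copy(); s=status.state()
for r in finder.spot_in("bottle_jar","wrist"): print(round(r["score"],2),np.round(r["extent"]))
delta([.537,.186,.054],-.889)
q=proj(d,[s["ee_pos"][0],s["ee_pos"][1],.082])[0]; print(q); cv2.drawMarker(im,tuple(int(v) for v in q),(0,180,0),0,12,2)
cv2.imwrite("pics/w6.png",im)
E
```

```text
0.95 [327. 240.  59.  72.]
t 28.05 at [0.5391 0.1844 0.169 ] tilt 0.03 q [ 0.21  0.16  0.08  1.49 -0.   -0.47] shift [  0.6   2.6 115. ] turn -0.13
[318.98119395 248.71098897]
```

View pics/w6.png

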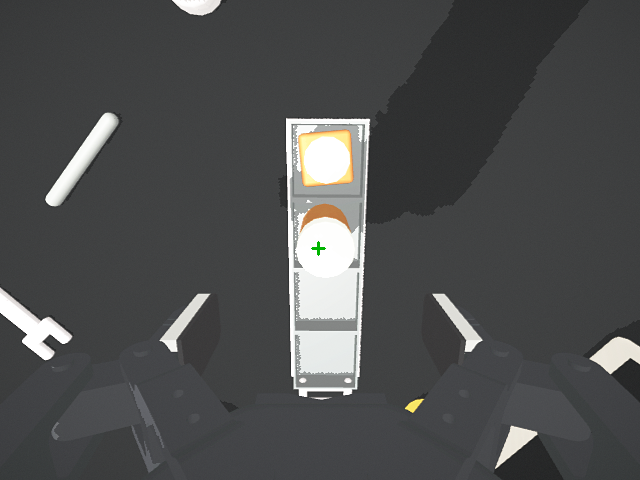

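Jar lid is centred at (326,247), versus the axis at (319,249): shift about +4.5 mm y and +1 mm x.

Emit:
{"name": "arm_command", "arguments": {"motion": [[0,[1,4.5,27],[0,0,-0.1]],[0,[0,0,28],[0,0,0]],[0,[0,0,28],[0,0,0]],[0,[0,0,22],[0,0,0]],[0,[0,0,10],[0,0,0]],[0,[0,0,0],[0,0,0]],[255,[0,0,0],[0,0,0]],[255,[0,0,0],[0,0,0]],[255,[0,0,0],[0,0,0]],[255,[0,0,0],[0,0,0]],[255,[0,0,0],[0,0,0]],[255,[0,0,0],[0,0,0]],[255,[0,0,0],[0,0,0]]]}}

```text
time: 29.68
ee_pos: [0.5364, 0.1884, 0.0552]
ee_rot: [-1.051, 2.958, -0.001]
contact_force: [-0.4, 0.1, 6.7]
finger_gap: 0.0392
gripper_force: 40.2
```

Emit:
{"name": "arm_command", "arguments": {"motion": [[255,[0,0,-20],[0,0,0]],[255,[0,0,-40],[0,0,0]],[255,[0,0,-40],[0,0,0]],[255,[0,0,-35],[0,0,0]],[255,[0,0,0],[0,0,0]]]}}

```text
time: 30.3
ee_pos: [0.5372, 0.1888, 0.1921]
ee_rot: [-1.05, 2.955, -0.001]
contact_force: [0.1, 0.5, -0.9]
finger_gap: 0.0391
gripper_force: 40.4
```

```bash
python3 -c "
from h import *
p=[.5320,-.1992,-2.601]
g=world(p,[0,.028,.187])[0];print(g)
delta(g,.541)"
```

```text
[ 0.54641004 -0.22320731  0.187     ]
t 30.3 at [0.5372 0.1888 0.1921] tilt 0.34 q [ 0.22  0.15  0.11  1.52  0.   -0.46] shift [ 252.8 -325.5    4.5] turn -81.89
```

Emit:
{"name": "arm_command", "arguments": {"motion": [[255,[12.6,-16.2,0],[0,0,0]],[255,[25.2,-32.5,0],[0,0,0]],[255,[25.2,-32.5,0],[0,0,0]],[255,[25.2,-32.5,0],[0,0,0]],[255,[25.2,-32.5,0],[0,0,0]],[255,[25.2,-32.5,0],[0,0,0]],[255,[25.2,-32.5,0],[0,0,0]],[255,[25.2,-32.5,0],[0,0,0]],[255,[25.2,-32.5,0],[0,0,0]],[255,[25.2,-32.5,0],[0,0,0]],[255,[12.6,-16.2,0],[0,0,0]]]}}

```text
time: 31.68
ee_pos: [0.5429, -0.225, 0.1862]
ee_rot: [1.046, -2.959, -0.005]
contact_force: [0.2, 0.5, -1.2]
finger_gap: 0.0391
gripper_force: 40.4
```

Emit:
{"name": "arm_command", "arguments": {"motion": [[255,[0,0,0],[0,0,9.8]],[255,[0,0,0],[0,0,9.8]],[255,[0,0,0],[0,0,9.8]],[255,[0,0,0],[0,0,9.8]],[255,[0,0,0],[0,0,9.8]],[255,[0,0,0],[0,0,9.8]],[255,[0,0,0],[0,0,9.8]],[255,[0,0,0],[0,0,9.8]],[255,[0,0,0],[0,0,9.8]],[255,[0,0,0],[0,0,9.9]],[255,[0,0,0],[0,0,0]],[255,[0,0,0],[0,0,0]]]}}

```text
time: 33.17
ee_pos: [0.5444, -0.2225, 0.1882]
ee_rot: [-1.543, -2.735, -0.0]
contact_force: [0.3, 0.1, -1.3]
finger_gap: 0.0389
gripper_force: 40.4
```

```bash
python3 -c "
from h import *
delta([.5464,-.2232,.0552],.541)
cv2.imwrite('pics/w7.png',cam('wrist')['image'])"
```

```text
t 33.17 at [ 0.5444 -0.2225  0.1882] tilt 0.1 q [-0.5   0.21  0.17  1.53  0.    0.53] shift [ -1.9   1.5 133. ] turn 0.15
```

View pics/w7.png

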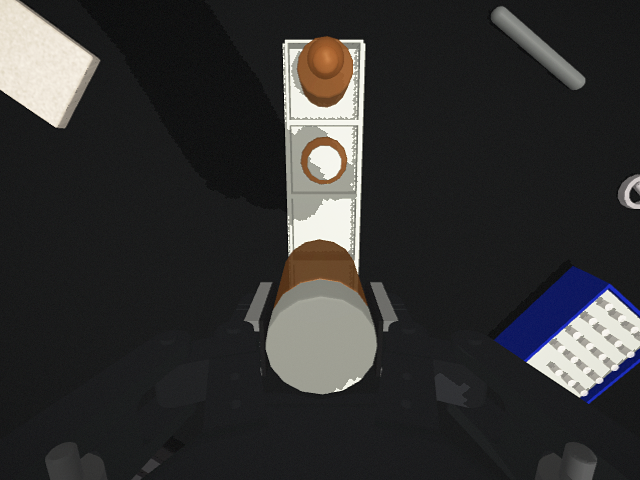

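Stopper (325,75) and slim (324,160) both stand upright in their pockets, and the third pocket (323,228) is free. Lowering the jar.

Emit:
{"name": "arm_command", "arguments": {"motion": [[255,[-1,2,15],[0,0,0.1]],[255,[0,0,30],[0,0,0]],[255,[0,0,30],[0,0,0]],[255,[0,0,30],[0,0,0]],[255,[0,0,16],[0,0,0]],[255,[0,0,6],[0,0,0]],[255,[0,0,3],[0,0,0]],[255,[0,0,1.5],[0,0,0]],[255,[0,0,0],[0,0,0]]]}}

```text
time: 34.35
ee_pos: [0.5477, -0.223, 0.0585]
ee_rot: [1.548, 2.731, 0.0]
contact_force: [1.0, -0.4, -1.3]
finger_gap: 0.0389
gripper_force: 40.4
```

Emit:
{"name": "arm_command", "arguments": {"motion": [[255,[0,0,2],[0,0,0]],[255,[0,0,1.2],[0,0,0]],[255,[0,0,0],[0,0,0]]]}}

```text
time: 34.72
ee_pos: [0.5474, -0.2229, 0.0553]
ee_rot: [1.549, 2.732, -0.0]
contact_force: [-0.5, -0.1, 3.3]
finger_gap: 0.0393
gripper_force: 40.7
```

Emit:
{"name": "arm_command", "arguments": {"motion": [[0,[0,0,0],[0,0,0]],[0,[0,0,0],[0,0,0]],[0,[0,0,0],[0,0,0]],[0,[0,0,0],[0,0,0]],[0,[0,0,0],[0,0,0]],[0,[0,0,-25],[0,0,0]],[0,[0,0,-45],[0,0,0]],[0,[0,0,-45],[0,0,0]]]}}

```text
time: 35.72
ee_pos: [0.5467, -0.2225, 0.17]
ee_rot: [-1.549, -2.732, -0.0]
contact_force: [1.2, 0.3, 0.9]
finger_gap: 0.0852
gripper_force: 0.0
```

Emit:
{"name": "arm_command", "arguments": {"motion": [[0,[0,0,0],[0,0,-9.8]],[0,[0,0,0],[0,0,-9.8]],[0,[0,0,0],[0,0,-9.8]],[0,[0,0,0],[0,0,-9.8]],[0,[0,0,0],[0,0,-9.8]],[0,[0,0,0],[0,0,-9.8]],[0,[0,0,0],[0,0,-9.8]],[0,[0,0,0],[0,0,-9.8]],[0,[0,0,0],[0,0,-9.8]],[0,[0,0,0],[0,0,-9.9]]]}}

```text
time: 36.98
ee_pos: [0.5471, -0.2226, 0.1693]
ee_rot: [1.057, -2.958, -0.0]
contact_force: [0.5, 0.8, -0.2]
finger_gap: 0.0856
gripper_force: 0.0
```

```bash
python3 -c "
from h import *
delta([.487,.150,.17],-.889)"
```

```text
t 36.98 at [ 0.5471 -0.2226  0.1693] tilt 0.0 q [-0.5   0.21  0.14  1.49  0.   -1.19] shift [-189.7  326.3   -0.7] turn 0.26
```

Emit:
{"name": "arm_command", "arguments": {"motion": [[0,[-21.1,36.2,0],[0,0,0]],[0,[-21.1,36.2,0],[0,0,0]],[0,[-21.1,36.2,0],[0,0,0]],[0,[-21.1,36.2,0],[0,0,0]],[0,[-21.1,36.2,0],[0,0,0]],[0,[-21.1,36.2,0],[0,0,0]],[0,[-21.1,36.2,0],[0,0,0]],[0,[-21.1,36.2,0],[0,0,0]],[0,[-21.1,36.2,0],[0,0,0]],[0,[0,0,0],[0,0,0]],[0,[0,0,0],[0,0,0]]]}}

```text
time: 38.35
ee_pos: [0.4897, 0.1499, 0.1693]
ee_rot: [1.049, -2.961, 0.001]
contact_force: [1.0, -0.4, 0.6]
finger_gap: 0.0852
gripper_force: 0.0
```

```bash
python3 - <<'E'
from h import *
d=cam("wrist"); im=d["image"].copy(); s=status.state()
for r in finder.spot_in("bottle_square","wrist"): print(round(r["score"],2),np.round(r["extent"]))
delta([.487,.150,.054],-.889)
q=proj(d,[s["ee_pos"][0],s["ee_pos"][1],.098])[0]; print(q); cv2.drawMarker(im,tuple(int(v) for v in q),(0,180,0),0,12,2)
cv2.imwrite("pics/w8.png",im)
E
```

```text
0.86 [322. 243.  50.  71.]
0.67 [322. 301.  67.  65.]
t 38.45 at [0.4898 0.1492 0.1693] tilt 0.02 q [ 0.16  0.01 -0.08  1.48 -0.   -0.51] shift [  1.7   2.5 115.3] turn -0.14
[318.88592952 256.04368468]
```

View pics/w8.png

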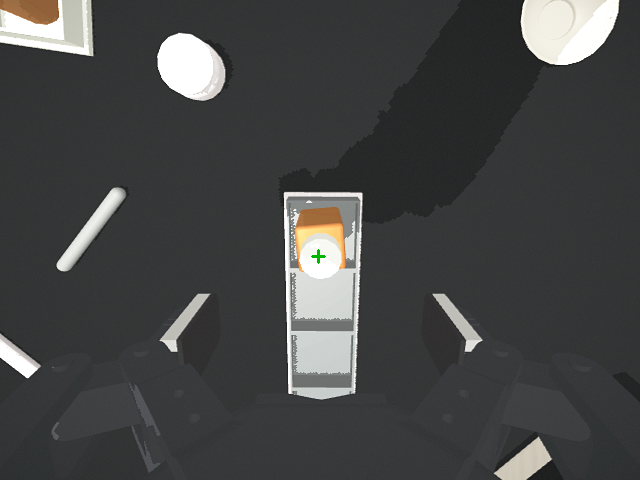

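The square's cap (320,256) is on the axis. Its few degrees of twist will be squared up by the pads.

Emit:
{"name": "arm_command", "arguments": {"motion": [[0,[0,0.5,27],[0,0,-0.1]],[0,[0,0,28],[0,0,0]],[0,[0,0,28],[0,0,0]],[0,[0,0,22],[0,0,0]],[0,[0,0,10],[0,0,0]],[0,[0,0,0],[0,0,0]],[255,[0,0,0],[0,0,0]],[255,[0,0,0],[0,0,0]],[255,[0,0,0],[0,0,0]],[255,[0,0,0],[0,0,0]],[255,[0,0,0],[0,0,0]],[255,[0,0,0],[0,0,0]],[255,[0,0,0],[0,0,0]],[255,[0,0,0],[0,0,0]]]}}

```text
time: 40.2
ee_pos: [0.4901, 0.1506, 0.0554]
ee_rot: [-1.051, 2.959, -0.001]
contact_force: [-0.4, -0.9, 4.5]
finger_gap: 0.0342
gripper_force: 39.1
```

Emit:
{"name": "arm_command", "arguments": {"motion": [[255,[0,0,-20],[0,0,0]],[255,[0,0,-40],[0,0,0]],[255,[0,0,-40],[0,0,0]],[255,[0,0,-35],[0,0,0]],[255,[0,0,0],[0,0,0]]]}}

```text
time: 40.83
ee_pos: [0.4911, 0.1508, 0.1922]
ee_rot: [-1.05, 2.955, -0.001]
contact_force: [-0.7, 0.3, -0.9]
finger_gap: 0.0342
gripper_force: 38.8
```

```bash
python3 -c "
from h import *
p=[.5320,-.1992,-2.601]
g=world(p,[0,.088,.187])[0];print(g)
delta(g,.541)"
```

```text
[ 0.57728869 -0.27465154  0.187     ]
t 40.83 at [0.4911 0.1508 0.1922] tilt 0.32 q [ 0.17  0.01 -0.04  1.52  0.   -0.52] shift [ 201.5 -384.5    5.2] turn -81.89
```

Emit:
{"name": "arm_command", "arguments": {"motion": [[255,[10,-19.2,0],[0,0,0]],[255,[20.1,-38.4,0],[0,0,0]],[255,[20.1,-38.4,0],[0,0,0]],[255,[20.1,-38.4,0],[0,0,0]],[255,[20.1,-38.4,0],[0,0,0]],[255,[20.1,-38.4,0],[0,0,0]],[255,[20.1,-38.4,0],[0,0,0]],[255,[20.1,-38.4,0],[0,0,0]],[255,[20.1,-38.4,0],[0,0,0]],[255,[20.1,-38.4,0],[0,0,0]],[255,[10,-19.2,0],[0,0,0]]]}}

```text
time: 42.2
ee_pos: [0.5746, -0.276, 0.1858]
ee_rot: [1.047, -2.959, -0.005]
contact_force: [-0.1, 0.2, -1.1]
finger_gap: 0.0341
gripper_force: 38.8
```

Emit:
{"name": "arm_command", "arguments": {"motion": [[255,[0,0,0],[0,0,9.8]],[255,[0,0,0],[0,0,9.8]],[255,[0,0,0],[0,0,9.8]],[255,[0,0,0],[0,0,9.8]],[255,[0,0,0],[0,0,9.8]],[255,[0,0,0],[0,0,9.8]],[255,[0,0,0],[0,0,9.8]],[255,[0,0,0],[0,0,9.8]],[255,[0,0,0],[0,0,9.8]],[255,[0,0,0],[0,0,9.9]],[255,[0,0,0],[0,0,0]],[255,[0,0,0],[0,0,0]]]}}

```text
time: 43.7
ee_pos: [0.575, -0.2739, 0.1877]
ee_rot: [-1.542, -2.734, -0.0]
contact_force: [0.3, -0.2, -0.8]
finger_gap: 0.0342
gripper_force: 38.8
```

```bash
python3 -c "
from h import *
delta([.5773,-.2747,.0554],.541)
cv2.imwrite('pics/w9.png',cam('wrist')['image'])"
```

```text
t 43.7 at [ 0.575  -0.2739  0.1877] tilt 0.14 q [-0.55  0.34  0.33  1.56  0.    0.48] shift [ -2.2   1.7 132.3] turn 0.14
```

View pics/w9.png

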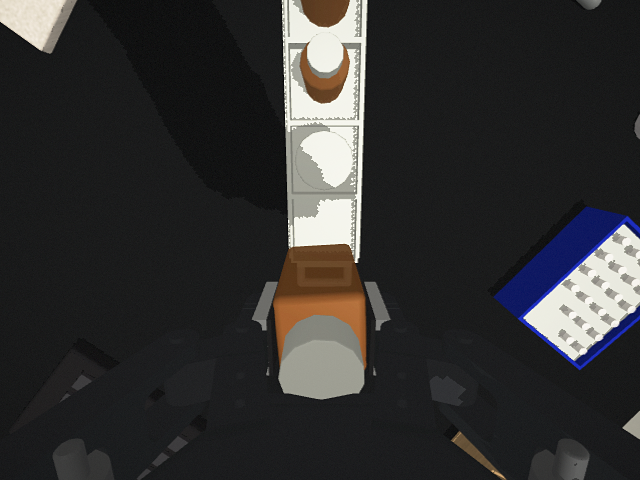

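Jar stands in the third pocket (324,158) and the fourth is free. Lowering the square bottle.

Emit:
{"name": "arm_command", "arguments": {"motion": [[255,[-1,2,15],[0,0,0.1]],[255,[0,0,30],[0,0,0]],[255,[0,0,30],[0,0,0]],[255,[0,0,30],[0,0,0]],[255,[0,0,16],[0,0,0]],[255,[0,0,6],[0,0,0]],[255,[0,0,2],[0,0,0]],[255,[0,0,1],[0,0,0]],[255,[0,0,0],[0,0,0]]]}}

```text
time: 44.88
ee_pos: [0.5785, -0.2745, 0.0605]
ee_rot: [1.548, 2.731, -0.0]
contact_force: [0.2, 0.0, -0.6]
finger_gap: 0.034
gripper_force: 38.8
```

Emit:
{"name": "arm_command", "arguments": {"motion": [[255,[0,0,2],[0,0,0]],[255,[0,0,1.2],[0,0,0]],[255,[0,0,0],[0,0,0]]]}}

```text
time: 45.25
ee_pos: [0.5777, -0.274, 0.0559]
ee_rot: [-1.549, -2.733, -0.0]
contact_force: [0.1, 1.4, -0.6]
finger_gap: 0.0341
gripper_force: 38.8
```

Emit:
{"name": "arm_command", "arguments": {"motion": [[255,[0,0,0.6],[0,0,0]],[255,[0,0,0.4],[0,0,0]],[255,[0,0,0],[0,0,0]]]}}

```text
time: 45.62
ee_pos: [0.5778, -0.2741, 0.0555]
ee_rot: [1.549, 2.733, -0.0]
contact_force: [-0.8, -0.4, 1.4]
finger_gap: 0.0337
gripper_force: 39.1
```

Emit:
{"name": "arm_command", "arguments": {"motion": [[0,[0,0,0],[0,0,0]],[0,[0,0,0],[0,0,0]],[0,[0,0,0],[0,0,0]],[0,[0,0,0],[0,0,0]],[0,[0,0,0],[0,0,0]],[0,[0,0,-25],[0,0,0]],[0,[0,0,-45],[0,0,0]],[0,[0,0,-45],[0,0,0]],[0,[0,0,-30],[0,0,0]],[0,[20,-40,-10],[0,0,0]],[0,[20,-40,0],[0,0,0]],[0,[20,-40,0],[0,0,0]],[0,[0,0,0],[0,0,0]]]}}

```text
time: 47.25
ee_pos: [0.4414, -0.284, 0.2099]
ee_rot: [-1.552, -2.73, 0.0]
contact_force: [0.1, 0.0, -0.2]
finger_gap: 0.0854
gripper_force: 0.0
```

```bash
python3 -c "
from h import *
print(status.state()['time'])
a=cam('side')['image'][130:260,300:460]; b=cam('top')['image'][200:320,340:500]
z=lambda i:cv2.resize(i,(400,400*i.shape[0]//i.shape[1]),interpolation=2)
a,b=z(a),z(b); h=min(len(a),len(b)); cv2.imwrite('pics/end.png',cv2.hconcat([a[:h],b[:h]]))"
```

```text
47.25
```

View pics/end.png

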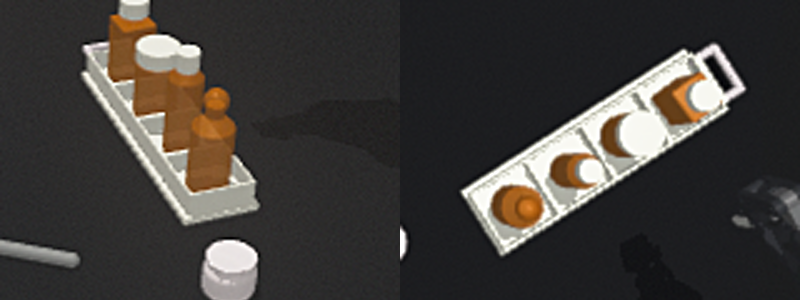

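Both views show all four upright in the tray: stopper farthest from the loop (520,205), then slim, jar, and square nearest the loop (690,95).

```bash
python3 -c "
from rig import env
print(env.job_done())"
```

```text
the job is handed in; nothing more can be done
None
```

The four bottles stand upright in the sampler tray in reverse order, from the pocket farthest from the tray's loop to the nearest: stopper, slim, jar, square. I handed the job in at about 47 s on the robot's clock; no verdict came back.

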